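Clear and set the indexing collar in a club workshop

TASK

Two loose putter heads lie beside the indexing stand, one on either side. Take the one that lies between the collar's pointer arm and the tall stop pin, and stand it on its sole in the grey tray; then push the pointer arm round, click by click, until it rests in the click that points straight at the tall pin. Leave the other putter head and everything else on the bench as it is.

Things in the scene. Friction and masses are not known exactly. Their poses are not given: they have to be found in the camera images.
- stand: fixed indexing stand. Origin on the bench at the barrel's axis; x points away from the robot (give or take its yaw), z up. Base disc 120 mm across, 13 high; barrel 70 mm across, top 85 mm above the bench; round it a scalloped collar 106 mm across, 17 to 45 mm above the bench, with one radial pointer arm. A click-spring block 30 x 30 x 46 mm stands 78 mm from the axis at +x.
- ring (a joint): collar angle, rad. 0: arm along the stand's -x, towards the robot; positive is counter-clockwise from above (arm goes to the stand's -y side). Clicks every 0.349 (20 deg) from 0; past half-way it snaps into the next click and stays. Starts within 20 deg of 0. Nothing stops it at the pin: it can be pushed past and back; end stops +-2.8. Takes 2 to 5 N at 100 mm from the axis.
- pointer_tip (a point): tip of the pointer arm, 125 mm from the barrel's axis, 31 mm above the bench. The arm is a round steel bar 12 mm thick, radial, from the collar (50 mm from the axis) to its pointed last 15 mm; it spans 25 to 37 mm above the bench.
- pin_top (a point): top of the tall stop pin, 55 mm above the bench, head 24 mm across, fixed 145 mm from the barrel's axis in one of four stop holes, at collar angles +-2.094 and +-2.443 (120, 140 deg), on flat ledges 6 mm high. The other three holes hold low plugs (18 mm across, top 13 mm above the bench). The pointer tip passes 20 mm short of the pin.
- head_left_mid (a point): middle (17 mm up) of the loose putter head on the stand's +y side: steel block 110 mm long (its x), 26 wide (its y), 34 high (z up), 0.24 to 0.44 kg, with a round stub 16 mm across at its outer end (x = +43 mm) up to 56 mm above the bench. It lies roughly radially to the stand, its inner end in the arm's sweep.
- head_right_mid (a point): the same for the equal putter head on the stand's -y side.
- tray: fixed grey open tray, 180 mm along its x, 150 mm along its y, 30 mm high, walls and floor 5 mm thick; on the far left or far right of the bench; origin at the centre of its underside.
- drill_block: fixed wooden drill-bit block on the opposite side from the tray, 170 mm (x) by 75 mm (y), bits up to 140 mm above the bench; origin at the centre of its underside.
- glue: upright white glue bottle, 38 mm across, 100 mm tall, standing behind the stand; origin at the centre of its underside
- bowl: steel bowl, 110 mm across, 50 mm tall, at the back; origin at the centre of its underside
- iron_head: iron club head lying flat at the back, about 100 x 55 mm, 18 mm high; origin under its blade
- notes: block of note paper 75 x 75 x 36 mm near the robot; origin at the centre of its underside
- tap_wrench: dark steel tap wrench, 160 mm long, 22 mm high, near the robot; origin under its centre, bar along its x
- head_left: the left putter head as a whole; origin at the centre of its sole
- head_right: the right putter head as a whole; origin at the centre of its sole

How it is judged (in metres and radians):
On the way, in this order (a step that is already met when the one before it is completed fails the run):
1. the putter head in the pointer's way stands in the tray, let go, and the collar has not been turned yet (((y of pin_top in the frame of stand above 0 m and x of head_left_mid in the frame of tray between -0.05 and 0.05 m and y of head_left_mid in the frame of tray between -0.062 and 0.062 m and z of head_left_mid in the frame of tray below 0.03 m and angle between head_left_mid's own z axis and vertical below 0.2 rad) or (y of pin_top in the frame of stand below 0 m and x of head_right_mid in the frame of tray between -0.05 and 0.05 m and y of head_right_mid in the frame of tray between -0.062 and 0.062 m and z of head_right_mid in the frame of tray below 0.03 m and angle between head_right_mid's own z axis and vertical below 0.2 rad)) and value of joint ring between -0.55 and 0.55 rad and contact force between the fingers and head_left below 0.5 N and contact force between the fingers and head_right below 0.5 N), for 0.2 s.
2. the pointer arm points at the tall pin (horizontal distance between pointer_tip and pin_top below 0.026 m), for 0.2 s.
At the end, for the whole second after the job is handed in: The putter head from the pin's side stands on its sole in the tray (tilt under 0.2 rad, middle within 50 mm in x and 62 mm in y of the tray's centre, under 30 mm high); the collar rests in the pin's click: pointer tip within 26 mm of the pin's axis in plan (20 mm when straight at it) (((y of pin_top in the frame of stand above 0 m and x of head_left_mid in the frame of tray between -0.05 and 0.05 m and y of head_left_mid in the frame of tray between -0.062 and 0.062 m and z of head_left_mid in the frame of tray below 0.03 m and angle between head_left_mid's own z axis and vertical below 0.2 rad) or (y of pin_top in the frame of stand below 0 m and x of head_right_mid in the frame of tray between -0.05 and 0.05 m and y of head_right_mid in the frame of tray between -0.062 and 0.062 m and z of head_right_mid in the frame of tray below 0.03 m and angle between head_right_mid's own z axis and vertical below 0.2 rad)) and horizontal distance between pointer_tip and pin_top below 0.026 m and velocity of joint ring between -0.1 and 0.1 rad/s and linear speed of each of head_left, head_right below 0.03 m/s); the robot touches nothing.
It fails at once if the putter head that is not in the way is moved by more than 20 mm ((y of pin_top in the frame of stand above 0 m and distance of head_right_mid from where it was at the start of the episode above 0.02 m) or (y of pin_top in the frame of stand below 0 m and distance of head_left_mid from where it was at the start of the episode above 0.02 m)).
It fails at once if another loose thing on the bench is moved by more than 30 mm, or the glue bottle tipped (distance of any of glue, bowl, iron_head, notes, tap_wrench from where it was at the start of the episode above 0.03 m or angle between glue's own z axis and vertical above 0.5 rad).
It also fails if it takes over 59 s, if anything falls off the work surface, if the arm or the gripper's body presses on something with over 40 N, if the wrist force passes 120 N, or if a joint passes its speed limit or range.

ROBOT

A 7-joint arm with a two-finger parallel gripper is mounted at the origin on the work surface. World frame = base frame: x ahead of the robot, y to its left, z up, the work surface at z = 0. Lengths are in mm, angles in rad, forces in N, time in s.
With the tool pointing down it reaches from about 400 to 875 mm from the base axis. Payload 4.4 kg.
Tool frame: the origin (TCP) lies at the very end of the fingers, on their centre line; the grasp point (between the pads) lies 19 mm behind it (ctrl.grip_depth is the distance from the TCP to the grasp point, in mm); z points along the fingers, x is the direction in which the jaws open and shut, and the axes are right-handed (so a half turn about z gives the same grasp; the last joint's range is limited). The gripper opens to 85 mm and grips with 20 to 120 N. Pads are 22 mm wide; open, the fingers measure 114 mm over their backs; the gripper's body (76 mm by 85 mm) begins 54 mm behind the grasp point. The pads swing forward as they close: fully open they stand 13 mm farther back than shut.
Start: joints at [-1.355, 0.628, 0.038, 1.517, -0.027, 0.996, -0.02], TCP at [180.731, 624.383, 231.313] pointing down, gripper open.
Joint ranges: [-3.06, 3.06], [-0.37, 2.12], [-1.25, 1.32], [0.18, 2.47], [-1.1, 4.24], [0.23, 1.98], [-2.94, 2.94]. Speed limits (rad/s): [2.57, 2.57, 3.14, 3.14, 3.14, 3.14, 3.14].

INTERFACE

Orientations are given as [roll, pitch, yaw] about the fixed x, y, z axes, in that order (R = Rz(yaw) Ry(pitch) Rx(roll)).
In Python, from cell import ctrl gives the robot as it stands.
- The arm moves only by the shell command python3 -m creep 'ROWS'. ROWS is JSON, a list of rows, each an object with "hand": the opening, from 0 (shut) to 1 (fully open); "travel": the shift along the tool's x, y, z in cm, a list of three; "angular": the turn, a rotation vector about the tool's x, y, z in degrees, a list of three. In form: [{"hand": hand, "travel": [tx, ty, tz], "angular": [rx, ry, rz]}, ...]. A call has 1 to 20 rows; each row is the pose to reach, as a shift and turn from the pose measured when the call began, along the tool's axes at that moment; what a row does not reach only later rows make up. A row lasts 1/10 s, in which the tool goes at most 50 mm and 8.59 degrees, less where a joint would pass 70% of its speed; a pose out of reach is approached as far as the arm can. A call with a gripper value outside its range is refused whole. The fingers move at their own pace and stop on an object; the grip force is fixed at half the most. Time passes only in rows, so rows that repeat a pose let the fingers close. It gives the time, the measured TCP pose, the force and the opening at its end, in the units of the state.
- ctrl.read_state(): the state, without advancing time (a new reading comes with each control period).
- ctrl.get_image(name): name is "side" or "top" or "wrist"; returns a dict with "frame" (384x512x3 uint8, red, green, blue), "fx", "fy", "cx", "cy" (pixels), "origin" and "orientation" of the camera in the world. Camera axes: x right, y down, z forward; pixel columns grow to the right and rows downward; lengths in mm; the calibration is good to about 2 mm. A picture is of the moment at which its call begins. There is no depth.
- ctrl.finish_job(): hands the job in, once; it reports no verdict.
Trained networks look in the newest picture that a camera, given by its name, has taken for a name from the list of things; names that differ only in an ending like _2 or _b are one class to them, and where a whole thing is asked for, a point or a joint stands for the part that bears it (a point fixed in the world has none). Each returns a list of dicts, best first, with "confidence" (0 to 1); they miss things now and then, are a little off and sometimes report something else, mostly with a low value. They report only what shows in the picture. A call takes as long as a camera call.
- ctrl.regions_of(camera, thing): "region" (384x512 bool, what is visible of it).
- ctrl.spot_point(camera, thing): "at" ([x, y, z] in mm, in world coordinates, good to about 4 mm: a listed point, or the origin of a listed thing).
The state is a dict: "clock": time; "qpos": joint angles; "qd": joint speeds; "tau": joint torques, N m; "eef_pos": TCP position; "tool_rot": TCP orientation; "force": force on the tool from outside, world axes, zero at the start; "torque": the same for the moment, N m; "width": finger opening in mm.
Only numpy, scipy, OpenCV 4.12 (cv2) and the standard library are available. Lean on these libraries where they do the work, as an engineer would, in place of code of your own. Each camera call takes 0.05 s, during which the arm holds its last target. There are 200 camera calls.

## Working session

There is one attempt and no reset: what is moved stays moved. The work goes in short steps, Python scripts to look and compute and a shell command to move; the robot and the scene stay as the last step left them, time stands still between calls to the robot, and variables do not carry over. Pictures are saved under pics/ and viewed, about 8 in all and at most 12, crops included, and the job is handed in when it is done.

```bash
mkdir -p pics
cat > look.py <<'E'
from cell import ctrl
import cv2,sys,numpy as np
def shot(cam,fn):
    im=ctrl.get_image(cam); cv2.imwrite('pics/'+fn,im['frame'][:,:,::-1]); return im
def spots(cam,names):
    for n in names:
        r=ctrl.spot_point(cam,n)
        print(cam,n,[(np.round(d['at']).tolist(),round(float(d['confidence']),2)) for d in r[:3]])
E
python3 - <<'E'
from look import *
s=ctrl.read_state();print(s)
a=shot('top','top0.png');b=shot('side','side0.png')
print(a['origin'],a['orientation'],b['origin'],b['orientation'])
N=['stand','pointer_tip','pin_top','head_left_mid','head_right_mid','tray','drill_block','glue','bowl','iron_head','notes','tap_wrench']
spots('top',N)
spots('side',N[:6])
cv2.imwrite('pics/both0.png',cv2.resize(np.hstack([a['frame'],b['frame']])[:,:,::-1],(800,300)))
print(ctrl.read_state()['clock'])
E
```

```text
{'clock': 0.0, 'qpos': array([-1.35477206,  0.62933335,  0.03841261,  1.51839408, -0.02702314,
        0.99631417, -0.01997973]), 'qd': array([-2.14153097e-04,  8.76397646e-05,  6.70417069e-04, -1.43142926e-03,
       -2.36508391e-03,  2.39510159e-04,  1.71500154e-03]), 'tau': array([ 4.51010455e-04, -5.63390851e+01,  1.22701652e+00, -1.93448263e+01,
        1.12043135e-02,  1.04500356e-02, -1.01621175e-06]), 'eef_pos': array([180.54104333, 623.7526037 , 230.38849808]), 'tool_rot': array([-3.14158152e+00,  1.93230918e-03,  1.28900289e+00]), 'force': array([-0.08987674,  0.14580561,  0.03078199]), 'torque': array([ 0.02603323,  0.05030623, -0.02389266]), 'width': 85.7497793275401}
[ 331.99053242    6.2402044  1622.01638316] [-3.01320104e+00  2.58890561e-03 -1.59876069e+00] [ 494.46017163 -872.01336346  797.78898979] [-2.27314301 -0.00766128 -0.03818115]
top stand [([570.0, 61.0, 1.0], 0.81), ([456.0, 102.0, 33.0], 0.62)]
top pointer_tip [([453.0, 103.0, 31.0], 0.55)]
top pin_top [([633.0, -70.0, 50.0], 0.47), ([487.0, -43.0, 15.0], 0.23)]
top head_left_mid [([454.0, 103.0, 33.0], 0.58)]
top head_right_mid [([488.0, -44.0, 18.0], 0.67)]
top tray [([458.0, -410.0, -1.0], 0.69)]
top drill_block []
top glue [([719.0, -4.0, -2.0], 0.58)]
top bowl []
top iron_head [([762.0, -216.0, 0.0], 0.57)]
top notes [([325.0, -242.0, 1.0], 0.58)]
top tap_wrench [([328.0, 241.0, -0.0], 0.77), ([772.0, 218.0, 0.0], 0.63), ([717.0, -2.0, -4.0], 0.45)]
side stand [([573.0, 60.0, -4.0], 0.95), ([718.0, 2.0, 0.0], 0.63), ([460.0, 422.0, -1.0], 0.55)]
side pointer_tip [([641.0, -68.0, 56.0], 0.72)]
side pin_top [([639.0, -67.0, 56.0], 0.56)]
side head_left_mid [([577.0, 204.0, 18.0], 0.65)]
side head_right_mid [([487.0, -42.0, 17.0], 0.66), ([574.0, 201.0, 16.0], 0.23)]
side tray [([458.0, -412.0, 0.0], 0.65), ([578.0, 201.0, -1.0], 0.33)]
1.0
```

View pics/top0.png

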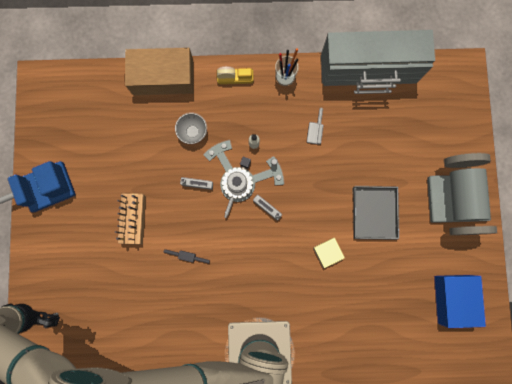

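The tall pin is on the right at pixel (273,163), on the -y side, so the head in the way is the right one at pixel (267,207). The tray is on the right at (376,213), and the pointer arm points down-left. Next I'll measure the orientations.

```bash
cat >> look.py <<'E'
from scipy.spatial.transform import Rotation as Ro
def toplane(im,px,z):
    R=Ro.from_euler('xyz',im['orientation']).as_matrix()
    px=np.atleast_2d(px).astype(float)
    d=np.c_[(px[:,0]-im['cx'])/im['fx'],(px[:,1]-im['cy'])/im['fy'],np.ones(len(px))]@R.T
    o=np.array(im['origin']); return (o+d*((z-o[2])/d[:,2])[:,None])[:,:2]
def rect(cam,im,n,z):
    for r in ctrl.regions_of(cam,n)[:2]:
        ys,xs=np.nonzero(r['region']); w=toplane(im,np.c_[xs,ys],z).astype(np.float32)
        (c,sz,a)=cv2.minAreaRect(w)
        print(cam,n,round(float(r['confidence']),2),len(xs),'c',np.round(c),'sz',np.round(sz),'ang',round(a,1),'mean',np.round(w.mean(0)))
E
python3 - <<'E'
from look import *
a=ctrl.get_image('top')
rect('top',a,'head_right',34);rect('top',a,'tray',30)
print(toplane(a,[[245,161]],46),toplane(a,[[273,163]],55),toplane(a,[[228,217]],31))
b=ctrl.get_image('side'); rect('side',b,'head_right',25)
cv2.imwrite('pics/crops.png',np.hstack([cv2.resize(a['frame'][130:240,180:300],None,fx=3.2,fy=3.2,interpolation=2),cv2.resize(b['frame'],(408,352))])[:,:,::-1])
E
```

```text
top head_right 0.81 289 c [484. -36.] sz [113.  32.] ang 47.9 mean [486. -36.]
top head_right 0.42 453 c [552.  80.] sz [103. 155.] ang 43.7 mean [555.  61.]
top tray 0.76 2427 c [ 457. -406.] sz [156. 185.] ang 86.9 mean [ 456. -406.]
top tray 0.27 230 c [327. 239.] sz [147.  29.] ang 77.2 mean [326. 235.]
[[643.89897411  31.59405047]] [[632.50089762 -63.46751098]] [[454.96926475  94.55339239]]
side head_right 0.81 590 c [482. -44.] sz [129.  55.] ang 52.0 mean [483. -49.]
```

View pics/crops.png

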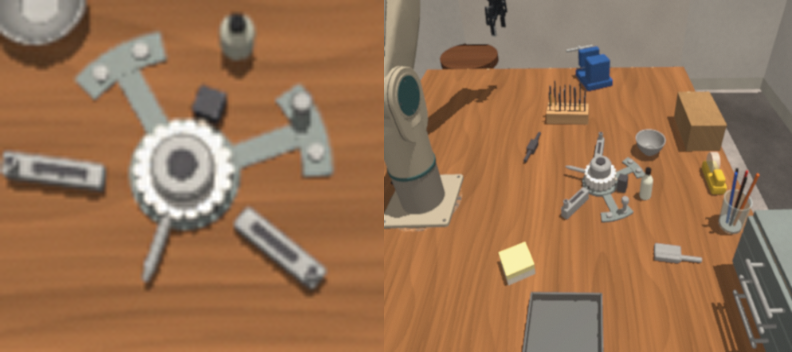

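The pin stands in the hole farther from the robot (140°), and the click block confirms that, with stand yaw about -21°. The head's axis is at about 48°, with its stub at the outer end. The tray is roughly square to the world axes. Now I'll work out the hover move.

```bash
cat >> look.py <<'E'
def rel(*targets):
    s=ctrl.read_state(); R0=Ro.from_euler('xyz',s['tool_rot']); p=s['eef_pos']
    print('now',np.round(p,1),'yaw',round(np.degrees(s['tool_rot'][2]),1),'F',np.round(s['force'],1),'w',round(s['width'],1),'t',round(s['clock'],2),'q7',round(s['qpos'][6],2))
    for x,y,z,yaw in targets:
        R=Ro.from_euler('xyz',[np.pi,0,np.radians(yaw)])
        print((x,y,z,yaw),'travel',np.round(R0.inv().apply(np.array([x,y,z])-p)/10,2).tolist(),'ang',np.round((R0.inv()*R).as_rotvec(degrees=True),1).tolist())
E
python3 -c "
from look import *
rel((485,-42,200,-42))"
```

```text
now [180.7 624.4 231.3] yaw 73.9 F [ 0.1 -0.1 -0.1] w 85.0 t 1.25 q7 -0.02
(485, -42, 200, -42) travel [-55.55, 47.76, 3.13] ang [0.0, 0.0, 115.9]
```

```bash
R='x'; python3 -m creep '[{"hand":1,"travel":[-20,17,0],"angular":[0,0,40]},{"hand":1,"travel":[-20,17,0],"angular":[0,0,40]},{"hand":1,"travel":[-20,17,0],"angular":[0,0,40]},{"hand":1,"travel":[-20,17,0],"angular":[0,0,40]},{"hand":1,"travel":[-20,17,0],"angular":[0,0,40]},{"hand":1,"travel":[-55.5,47.7,3.1],"angular":[0,0,116]},{"hand":1,"travel":[-55.5,47.7,3.1],"angular":[0,0,116]},{"hand":1,"travel":[-55.5,47.7,3.1],"angular":[0,0,116]},{"hand":1,"travel":[-55.5,47.7,3.1],"angular":[0,0,116]},{"hand":1,"travel":[-55.5,47.7,3.1],"angular":[0,0,116]},{"hand":1,"travel":[-55.5,47.7,3.1],"angular":[0,0,116]},{"hand":1,"travel":[-55.5,47.7,3.1],"angular":[0,0,116]},{"hand":1,"travel":[-55.5,47.7,3.1],"angular":[0,0,116]},{"hand":1,"travel":[-55.5,47.7,3.1],"angular":[0,0,116]},{"hand":1,"travel":[-55.5,47.7,3.1],"angular":[0,0,116]},{"hand":1,"travel":[-55.5,47.7,3.1],"angular":[0,0,116]},{"hand":1,"travel":[-55.5,47.7,3.1],"angular":[0,0,116]},{"hand":1,"travel":[-55.5,47.7,3.1],"angular":[0,0,116]}]'
python3 - <<'E'
from look import *
rel((485,-42,200,-42))
w=shot('wrist','w1.png')
rect('wrist',w,'head_right',34)
spots('wrist',['head_right_mid','pin_top','stand','pointer_tip'])
E
```

```text
clock: 3.05
eef_pos: [484.1, -40.0, 200.2]
tool_rot: [-3.141, 0.001, -0.734]
force: [-0.6, 0.3, -0.0]
width: 85.5
now [484.1 -40.  200.2] yaw -42.0 F [-0.6  0.3 -0. ] w 85.5 t 3.05 q7 -0.27
(485, -42, 200, -42) travel [0.2, 0.09, 0.02] ang [-0.0, 0.1, -0.0]
wrist head_right 0.8 2962 c [484. -41.] sz [116.  27.] ang 48.8 mean [487. -38.]
wrist head_right_mid [([488.0, -39.0, 17.0], 0.72), ([455.0, 105.0, 30.0], 0.52)]
wrist pin_top [([640.0, -70.0, 58.0], 0.59)]
wrist stand [([565.0, 61.0, -2.0], 0.73)]
wrist pointer_tip [([456.0, 105.0, 30.0], 0.66)]
```

View pics/w1.png

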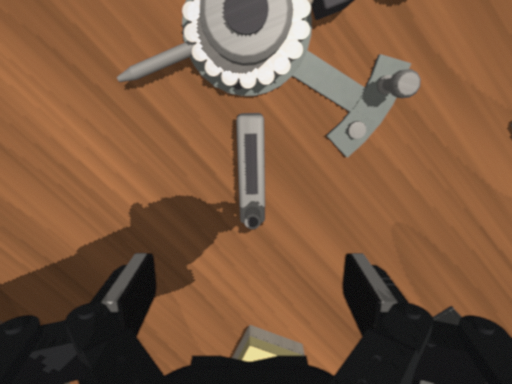

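The head runs from (250,115) at the inner end to (253,228) at the stub, and it is well separated from the arm at (120,78). The pin is at (404,82).

Run:
```python
from look import *
w=ctrl.get_image('wrist')
P=toplane(w,[[250,115.5],[250,200]],34);S=toplane(w,[[253,222]],56)[0]
d=S-P[0];d/=np.linalg.norm(d);m=P[0]+55*d
print(P,S,'mid',m,'ang',np.degrees(np.arctan2(*d[::-1])),'len to stub',np.linalg.norm(S-P[0]))
pin=toplane(w,[[404,82]],55)[0];tip=toplane(w,[[119,79]],31)[0];print(pin,tip)
rel((486,-40,8,-42),(*m,8,-42),(*m,120,-42))
```

```text
[[521.80920668   0.53686879]
 [466.12629467 -61.28029781]] [458.35590164 -74.14939211] mid [486.1983244  -41.37810543] ang -130.35116532162718 len to stub 98.0018341051516
[637.4725095  -64.71539783] [454.79075845 104.36519168]
now [484.5 -40.7 200.4] yaw -42.1 F [0.3 0.2 0.4] w 85.6 t 3.4 q7 -0.27
(486, -40, 8, -42) travel [0.07, -0.15, 19.24] ang [-0.0, 0.0, -0.1]
(np.float64(486.1983244035755), np.float64(-41.37810542539725), 8, -42) travel [0.17, -0.06, 19.24] ang [-0.0, 0.0, -0.1]
(np.float64(486.1983244035755), np.float64(-41.37810542539725), 120, -42) travel [0.17, -0.06, 8.04] ang [-0.0, 0.0, -0.1]
```

```bash
python3 -m creep '[{"hand":1,"travel":[0.1,0,5],"angular":[0,0,-1]},{"hand":1,"travel":[0.1,0,10],"angular":[0,0,-1]},{"hand":1,"travel":[0.1,0,15],"angular":[0,0,-1]},{"hand":1,"travel":[0.1,0,18],"angular":[0,0,-1]},{"hand":1,"travel":[0.1,0,19.2],"angular":[0,0,-1]},{"hand":1,"travel":[0.1,0,19.2],"angular":[0,0,-1]},{"hand":0,"travel":[0.1,0,19.2],"angular":[0,0,-1]},{"hand":0,"travel":[0.1,0,19.2],"angular":[0,0,-1]},{"hand":0,"travel":[0.1,0,19.2],"angular":[0,0,-1]},{"hand":0,"travel":[0.1,0,19.2],"angular":[0,0,-1]},{"hand":0,"travel":[0.1,0,19.2],"angular":[0,0,-1]},{"hand":0,"travel":[0.1,0,19.2],"angular":[0,0,-1]},{"hand":0,"travel":[0.1,0,19.2],"angular":[0,0,-1]},{"hand":0,"travel":[0.1,0,19.2],"angular":[0,0,-1]},{"hand":0,"travel":[0.1,0,19.2],"angular":[0,0,-1]},{"hand":0,"travel":[0.1,0,19.2],"angular":[0,0,-1]}]'
python3 -c "
from look import *
rel((457,-409,150,-90),(457,-409,150,90))"
```

```text
clock: 5.0
eef_pos: [485.9, -41.1, 9.6]
tool_rot: [-3.14, -0.001, -0.717]
force: [-0.8, 0.1, 8.5]
width: 25.0
now [485.9 -41.1   9.6] yaw -41.1 F [-0.8  0.1  8.5] w 25.0 t 5.0 q7 -0.01
(457, -409, 150, -90) travel [21.99, 29.61, -14.08] ang [-0.1, -0.0, 48.9]
(457, -409, 150, 90) travel [21.99, 29.61, -14.08] ang [0.0, -0.1, -131.1]
```

Gripped (width 25 mm). Lift and carry to above the tray.

```bash
python3 -m creep '[{"hand":0,"travel":[0,0,-4],"angular":[0,0,0]},{"hand":0,"travel":[0,0,-8],"angular":[0,0,0]},{"hand":0,"travel":[0,0,-11],"angular":[0,0,0]},{"hand":0,"travel":[3,4,-11],"angular":[0,0,8]},{"hand":0,"travel":[6,8,-11],"angular":[0,0,16]},{"hand":0,"travel":[9,12,-11],"angular":[0,0,24]},{"hand":0,"travel":[12,16,-11],"angular":[0,0,32]},{"hand":0,"travel":[15,20,-11],"angular":[0,0,40]},{"hand":0,"travel":[18,24,-11],"angular":[0,0,48]},{"hand":0,"travel":[20,27,-11],"angular":[0,0,52]},{"hand":0,"travel":[22,29.6,-11],"angular":[0,0,52]},{"hand":0,"travel":[22,29.6,-11],"angular":[0,0,52]},{"hand":0,"travel":[22,29.6,-11],"angular":[0,0,52]},{"hand":0,"travel":[22,29.6,-11],"angular":[0,0,52]}]'
python3 - <<'E'
from look import *
rel((457,-409,16,-93))
w=shot('wrist','w2.png')
spots('wrist',['tray','head_right_mid','notes'])
rect('wrist',w,'tray',30)
E
```

```text
clock: 6.4
eef_pos: [457.4, -406.9, 118.6]
tool_rot: [-3.14, 0.003, -1.623]
force: [-0.5, -0.7, -3.8]
width: 24.8
now [ 457.4 -406.9  118.6] yaw -93.0 F [-0.5 -0.7 -3.8] w 24.8 t 6.4 q7 -0.32
(457, -409, 16, -93) travel [0.24, 0.04, 10.26] ang [-0.1, 0.2, 0.0]
wrist tray []
wrist head_right_mid [([461.0, -406.0, 126.0], 0.69)]
wrist notes [([326.0, -239.0, -3.0], 0.96)]
wrist tray 0.95 32577 c [ 459. -410.] sz [150. 179.] ang 87.2 mean [ 487. -414.]
```

View pics/w2.png

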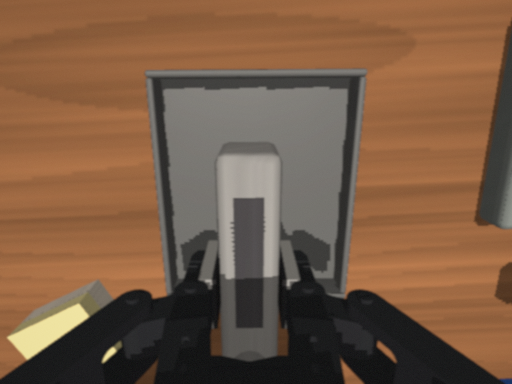

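The head hangs aligned over the tray, whose rim runs from (147,72) to (365,72). The tray centre measures (459,-410), size 150x179 mm as expected. Now lower and let go.

```bash
python3 -m creep '[{"hand":0,"travel":[0.2,-0.1,4],"angular":[0,0,0]},{"hand":0,"travel":[0.2,-0.1,8],"angular":[0,0,0]},{"hand":0,"travel":[0.2,-0.1,9.5],"angular":[0,0,0]},{"hand":0,"travel":[0.2,-0.1,10.2],"angular":[0,0,0]},{"hand":0,"travel":[0.2,-0.1,10.2],"angular":[0,0,0]},{"hand":0,"travel":[0.2,-0.1,10.2],"angular":[0,0,0]},{"hand":0.7,"travel":[0.2,-0.1,10.2],"angular":[0,0,0]},{"hand":0.7,"travel":[0.2,-0.1,10.2],"angular":[0,0,0]},{"hand":0.7,"travel":[0.2,-0.1,10.2],"angular":[0,0,0]},{"hand":0.7,"travel":[0.2,-0.1,10.2],"angular":[0,0,0]},{"hand":0.7,"travel":[0.2,-0.1,10.2],"angular":[0,0,0]},{"hand":0.7,"travel":[0.2,-0.1,7],"angular":[0,0,0]},{"hand":0.7,"travel":[0.2,-0.1,2],"angular":[0,0,0]},{"hand":0.7,"travel":[0.2,-0.1,-3],"angular":[0,0,0]},{"hand":0.7,"travel":[0.2,-0.1,-8],"angular":[0,0,0]},{"hand":0.7,"travel":[0.2,-0.1,-8],"angular":[0,0,0]},{"hand":0.7,"travel":[0.2,-0.1,-8],"angular":[0,0,0]}]'
python3 - <<'E'
from look import *
rel()
w=shot('wrist','w3.png')
spots('wrist',['tray','head_right_mid'])
a=ctrl.get_image('top');spots('top',['pointer_tip','stand','pin_top','head_right_mid'])
b=ctrl.get_image('side');spots('side',['pointer_tip','stand','pin_top','head_right_mid'])
E
```

```text
clock: 8.35
eef_pos: [458.9, -410.4, 200.7]
tool_rot: [-3.137, 0.0, -1.623]
force: [-0.0, -0.0, -1.2]
width: 59.8
now [ 458.9 -410.4  200.7] yaw -93.0 F [-0.  -0.  -1.2] w 59.8 t 8.35 q7 -0.39
wrist tray [([460.0, -415.0, -1.0], 0.86)]
wrist head_right_mid [([462.0, -409.0, 22.0], 0.91)]
top pointer_tip [([453.0, 102.0, 32.0], 0.87), ([760.0, -217.0, -1.0], 0.56)]
top stand [([572.0, 59.0, 3.0], 0.96), ([770.0, 216.0, -2.0], 0.67), ([758.0, -218.0, 2.0], 0.63)]
top pin_top [([636.0, -70.0, 53.0], 0.6)]
top head_right_mid []
side pointer_tip []
side stand [([572.0, 59.0, -4.0], 0.71), ([459.0, -415.0, 1.0], 0.33)]
side pin_top [([640.0, -66.0, 55.0], 0.54)]
side head_right_mid [([461.0, -411.0, 21.0], 0.69)]
```

View pics/w3.png

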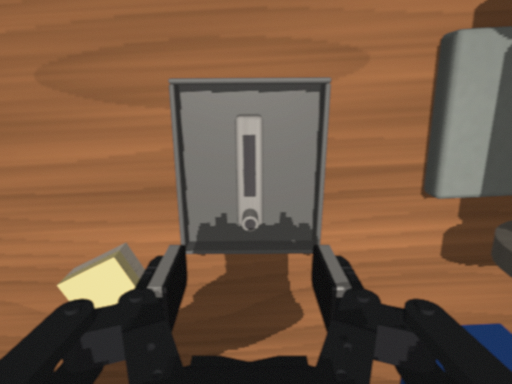

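The head stands upright and released in the tray: stub at (250,220), mid at 462,-409,22. Arm tip direction is 159.6° and the pin's is 297.6°, so the arm is 7 clicks (140°) short. Next is the pushing start pose, fingers shut behind the arm.

```bash
cat >> look.py <<'E'
C=np.array([571.,60.])
def pp(th,b,z,r=93):
    t=np.radians(th); e=np.array([np.cos(t),np.sin(t)]); n=np.array([-e[1],e[0]])
    p=C+r*e-b*n; return (round(p[0],1),round(p[1],1),z,th-180)
E
python3 - <<'E'
from look import *
rel(pp(159,32,120),pp(159,32,19))
w=ctrl.get_image('wrist');s=ctrl.read_state()
print('cam in tool',Ro.from_euler('xyz',s['tool_rot']).inv().apply(np.array(w['origin'])-s['eef_pos']))
E
```

```text
now [ 458.4 -410.1  199.1] yaw -93.0 F [-0.2  0.3 -0.5] w 60.0 t 9.0 q7 -0.39
(np.float64(495.6), np.float64(123.2), 120, -21) travel [-53.44, -0.92, 7.99] ang [-0.1, 0.0, -72.0]
(np.float64(495.6), np.float64(123.2), 19, -21) travel [-53.43, -0.91, 18.09] ang [-0.1, 0.0, -72.0]
cam in tool [  -0.37364369  -78.06248696 -142.99332953]
```

```bash
python3 -m creep '[{"hand":0,"travel":[-5,0,0],"angular":[0,0,-8]},{"hand":0,"travel":[-10,0,0],"angular":[0,0,-16]},{"hand":0,"travel":[-15,0,0],"angular":[0,0,-24]},{"hand":0,"travel":[-20,0,1],"angular":[0,0,-32]},{"hand":0,"travel":[-25,0,2],"angular":[0,0,-40]},{"hand":0,"travel":[-30,-0.5,3],"angular":[0,0,-48]},{"hand":0,"travel":[-35,-0.7,4],"angular":[0,0,-56]},{"hand":0,"travel":[-40,-0.9,5],"angular":[0,0,-64]},{"hand":0,"travel":[-45,-0.9,6],"angular":[0,0,-72]},{"hand":0,"travel":[-50,-0.9,7],"angular":[0,0,-72]},{"hand":0,"travel":[-53.4,-0.9,8],"angular":[0,0,-72]},{"hand":0,"travel":[-53.4,-0.9,8],"angular":[0,0,-72]},{"hand":0,"travel":[-53.4,-0.9,8],"angular":[0,0,-72]},{"hand":0,"travel":[-53.4,-0.9,8],"angular":[0,0,-72]}]'
python3 - <<'E'
from look import *
rel(pp(159,32,19))
w=shot('wrist','w4.png')
spots('wrist',['pointer_tip','stand','pin_top'])
E
```

```text
clock: 10.45
eef_pos: [495.6, 121.2, 120.3]
tool_rot: [-3.14, -0.002, -0.368]
force: [0.5, -0.5, -0.8]
width: 0.0
now [495.6 121.2 120.3] yaw -21.1 F [ 0.5 -0.5 -0.8] w 0.0 t 10.45 q7 -0.19
(np.float64(495.6), np.float64(123.2), 19, -21) travel [-0.1, -0.17, 10.13] ang [-0.1, -0.1, -0.1]
wrist pointer_tip [([454.0, 107.0, 31.0], 0.95)]
wrist stand [([569.0, 62.0, -1.0], 0.95)]
wrist pin_top [([643.0, -66.0, 57.0], 0.86)]
```

View pics/w4.png

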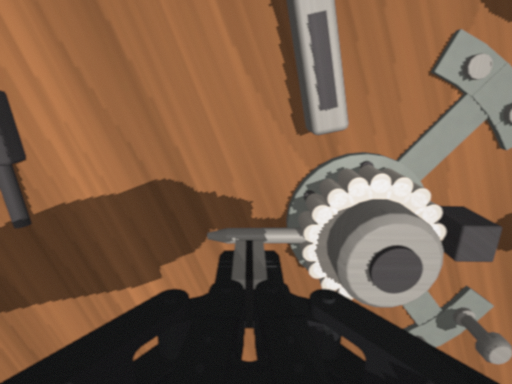

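The arm spans (210–300, 236), with the fingertips at about (250,260) at greater height. I'll project the planned touchdown and the arm to make sure the fingers come down on the correct, clear side.

Run:
```python
from look import *
w=ctrl.get_image('wrist');s=ctrl.read_state()
R=Ro.from_euler('xyz',w['orientation']).inv()
def pr(p):
    c=R.apply(np.array(p,float)-w['origin']);return np.round([w['fx']*c[0]/c[2]+w['cx'],w['fy']*c[1]/c[2]+w['cy']])
print('tcp',pr(s['eef_pos']),'touchdown',pr([495.6,123.2,19]),'back edge+11',pr([495.6-.358*11,123.2-.934*11,19]))
print('arm on plan r93',pr(pp(159,0,31)[:3]),'tip',pr(pp(159,0,31,125)[:3]),w['fx'])
P=toplane(w,[[212,236],[290,236]],31);print(P, np.degrees(np.arctan2(*(P[0]-P[1])[::-1])))
```

```text
tcp [250. 256.] touchdown [248. 192.] back edge+11 [249. 205.]
arm on plan r93 [249. 235.] tip [208. 236.] 323.8947590958973
[[457.13215847 103.25816762]
 [514.33572543  81.10689629]] 158.83181094762696
```

The projection matches the picture, and touchdown lands about 15 mm clear of the arm on its trailing side. Descend.

```bash
python3 -m creep '[{"hand":0,"travel":[0,-0.2,4],"angular":[0,0,0]},{"hand":0,"travel":[0,-0.2,8],"angular":[0,0,0]},{"hand":0,"travel":[0,-0.2,10],"angular":[0,0,0]},{"hand":0,"travel":[0,-0.2,10.1],"angular":[0,0,0]},{"hand":0,"travel":[0,-0.2,10.1],"angular":[0,0,0]}]'
python3 - <<'E'
from look import *
rel(*[pp(159+a,17,19) for a in range(0,71,7)])
E
```

```text
clock: 11.2
eef_pos: [496.8, 122.9, 19.5]
tool_rot: [-3.14, -0.002, -0.37]
force: [-0.0, 0.1, 0.3]
width: 0.2
now [496.8 122.9  19.5] yaw -21.2 F [-0.   0.1  0.3] w 0.2 t 11.2 q7 -0.09
(np.float64(490.3), np.float64(109.2), 19, -21) travel [-0.11, 1.52, 0.05] ang [-0.1, -0.1, -0.2]
(np.float64(484.9), np.float64(99.0), 19, -14) travel [-0.25, 2.66, 0.05] ang [-0.1, -0.1, -7.2]
(np.float64(480.8), np.float64(88.2), 19, -7) travel [-0.24, 3.82, 0.05] ang [-0.1, -0.1, -14.2]
(np.float64(478.0), np.float64(77.0), 19, 0) travel [-0.1, 4.96, 0.04] ang [-0.1, -0.1, -21.2]
(np.float64(476.6), np.float64(65.5), 19, 7) travel [0.19, 6.09, 0.04] ang [-0.1, -0.1, -28.2]
(np.float64(476.6), np.float64(54.0), 19, 14) travel [0.6, 7.16, 0.04] ang [-0.1, -0.1, -35.2]
(np.float64(478.1), np.float64(42.5), 19, 21) travel [1.16, 8.18, 0.04] ang [-0.1, -0.1, -42.2]
(np.float64(480.9), np.float64(31.3), 19, 28) travel [1.82, 9.12, 0.04] ang [-0.0, -0.1, -49.2]
(np.float64(485.1), np.float64(20.6), 19, 35) travel [2.6, 9.97, 0.04] ang [-0.0, -0.1, -56.2]
(np.float64(490.5), np.float64(10.4), 19, 42) travel [3.47, 10.72, 0.04] ang [-0.0, -0.2, -63.2]
(np.float64(497.2), np.float64(1.0), 19, 49) travel [4.44, 11.36, 0.04] ang [-0.0, -0.2, -70.2]
```

```bash
python3 -m creep '[{"hand":0,"travel":[-0.1,1.5,0],"angular":[0,0,0]},{"hand":0,"travel":[-0.2,2.1,0],"angular":[0,0,-4]},{"hand":0,"travel":[-0.25,2.7,0],"angular":[0,0,-7]},{"hand":0,"travel":[-0.25,3.2,0],"angular":[0,0,-11]},{"hand":0,"travel":[-0.24,3.8,0],"angular":[0,0,-14]},{"hand":0,"travel":[-0.2,4.4,0],"angular":[0,0,-18]},{"hand":0,"travel":[-0.1,5,0],"angular":[0,0,-21]},{"hand":0,"travel":[0,5.5,0],"angular":[0,0,-25]},{"hand":0,"travel":[0.2,6.1,0],"angular":[0,0,-28]},{"hand":0,"travel":[0.4,6.6,0],"angular":[0,0,-32]},{"hand":0,"travel":[0.6,7.2,0],"angular":[0,0,-35]},{"hand":0,"travel":[0.9,7.7,0],"angular":[0,0,-39]},{"hand":0,"travel":[1.2,8.2,0],"angular":[0,0,-42]},{"hand":0,"travel":[1.5,8.7,0],"angular":[0,0,-46]},{"hand":0,"travel":[1.8,9.1,0],"angular":[0,0,-49]},{"hand":0,"travel":[2.2,9.6,0],"angular":[0,0,-53]},{"hand":0,"travel":[2.6,10,0],"angular":[0,0,-56]},{"hand":0,"travel":[3,10.4,0],"angular":[0,0,-60]},{"hand":0,"travel":[3.5,10.7,0],"angular":[0,0,-63]},{"hand":0,"travel":[4.4,11.4,0],"angular":[0,0,-70]}]'
python3 - <<'E'
from look import *
w=ctrl.get_image('wrist');spots('wrist',['pointer_tip','stand','pin_top'])
t=ctrl.spot_point('wrist','pointer_tip')
if t: d=np.array(t[0]['at'][:2])-C; print('arm deg',np.degrees(np.arctan2(d[1],d[0]))%360, 'ring',np.degrees(np.arctan2(d[1],d[0]))%360-158.8)
rel(*[pp(159+a,17,19) for a in range(70,141,7)])
E
```

```text
clock: 13.2
eef_pos: [495.7, 3.2, 21.1]
tool_rot: [-3.141, -0.003, 0.859]
force: [-1.1, 3.2, 1.1]
width: -0.0
wrist pointer_tip [([490.0, -29.0, 29.0], 0.95)]
wrist stand [([568.0, 61.0, -2.0], 0.57)]
wrist pin_top []
arm deg 227.68482238456596 ring 68.88482238456595
now [4.973e+02 4.000e-01 2.040e+01] yaw 48.7 F [ 0.6  0.2 -0.2] w -0.1 t 13.45 q7 0.83
(np.float64(497.2), np.float64(1.0), 19, 49) travel [0.04, -0.05, 0.14] ang [0.2, -0.2, -0.3]
(np.float64(504.9), np.float64(-7.6), 19, 56) travel [-0.1, 1.1, 0.14] ang [0.2, -0.2, -7.3]
(np.float64(513.6), np.float64(-15.1), 19, 63) travel [-0.09, 2.25, 0.14] ang [0.2, -0.1, -14.3]
(np.float64(523.2), np.float64(-21.6), 19, 70) travel [0.06, 3.4, 0.15] ang [0.2, -0.1, -21.3]
(np.float64(533.5), np.float64(-26.8), 19, 77) travel [0.35, 4.52, 0.15] ang [0.2, -0.1, -28.3]
(np.float64(544.4), np.float64(-30.7), 19, 84) travel [0.77, 5.59, 0.15] ang [0.2, -0.1, -35.3]
(np.float64(555.6), np.float64(-33.3), 19, 91) travel [1.32, 6.61, 0.16] ang [0.2, -0.1, -42.3]
(np.float64(567.1), np.float64(-34.5), 19, 98) travel [1.99, 7.55, 0.16] ang [0.2, -0.1, -49.3]
(np.float64(578.6), np.float64(-34.2), 19, 105) travel [2.77, 8.39, 0.17] ang [0.2, -0.1, -56.3]
(np.float64(590.1), np.float64(-32.6), 19, 112) travel [3.65, 9.15, 0.17] ang [0.2, -0.1, -63.3]
(np.float64(601.2), np.float64(-29.6), 19, 119) travel [4.61, 9.79, 0.18] ang [0.3, -0.0, -70.3]
```

Tracking well: the ring is at about 69°. Continue to about 126°, then measure again before the last click.

```bash
python3 -m creep '[{"hand":0,"travel":[-0.05,0.5,0],"angular":[0,0,-4]},{"hand":0,"travel":[-0.1,1.1,0],"angular":[0,0,-7]},{"hand":0,"travel":[-0.1,1.7,0],"angular":[0,0,-11]},{"hand":0,"travel":[-0.1,2.2,0],"angular":[0,0,-14]},{"hand":0,"travel":[0,2.8,0],"angular":[0,0,-18]},{"hand":0,"travel":[0.05,3.4,0.1],"angular":[0,0,-21]},{"hand":0,"travel":[0.2,4,0.1],"angular":[0,0,-25]},{"hand":0,"travel":[0.35,4.5,0.1],"angular":[0,0,-28]},{"hand":0,"travel":[0.5,5,0.1],"angular":[0,0,-32]},{"hand":0,"travel":[0.8,5.6,0.1],"angular":[0,0,-35]},{"hand":0,"travel":[1,6.1,0.1],"angular":[0,0,-39]},{"hand":0,"travel":[1.3,6.6,0.1],"angular":[0,0,-42]},{"hand":0,"travel":[1.6,7.1,0.1],"angular":[0,0,-46]},{"hand":0,"travel":[2,7.5,0.1],"angular":[0,0,-49]},{"hand":0,"travel":[2.4,8,0.1],"angular":[0,0,-53]},{"hand":0,"travel":[2.8,8.4,0.1],"angular":[0,0,-56]},{"hand":0,"travel":[2.8,8.4,0.1],"angular":[0,0,-56]}]'
python3 - <<'E'
from look import *
w=shot('wrist','w5.png');spots('wrist',['pointer_tip','stand','pin_top'])
t=ctrl.spot_point('wrist','pointer_tip')
if t: d=np.array(t[0]['at'][:2])-C; print('ring',np.degrees(np.arctan2(d[1],d[0]))%360-158.8)
rel(*[pp(159+a,17,19) for a in (126,130,133,135,137)])
E
```

```text
clock: 15.15
eef_pos: [578.3, -34.2, 19.8]
tool_rot: [3.139, 0.001, 1.826]
force: [0.5, -0.1, 0.1]
width: 0.4
wrist pointer_tip [([603.0, -60.0, 30.0], 0.95)]
wrist stand [([568.0, 62.0, -1.0], 0.72)]
wrist pin_top []
ring 126.3336437341564
now [579.1 -33.9  19.9] yaw 104.6 F [ 0.3 -0.1  0.1] w -0.0 t 15.4 q7 1.49
(np.float64(578.6), np.float64(-34.2), 19, 105) travel [-0.02, -0.06, 0.09] ang [0.3, 0.1, -0.4]
(np.float64(585.2), np.float64(-33.5), 19, 109) travel [-0.12, 0.6, 0.09] ang [0.3, 0.1, -4.4]
(np.float64(590.1), np.float64(-32.6), 19, 112) travel [-0.15, 1.1, 0.09] ang [0.3, 0.1, -7.4]
(np.float64(593.3), np.float64(-31.9), 19, 114) travel [-0.17, 1.42, 0.09] ang [0.3, 0.1, -9.4]
(np.float64(596.5), np.float64(-31.0), 19, 116) travel [-0.16, 1.76, 0.1] ang [0.3, 0.1, -11.4]
```

View pics/w5.png

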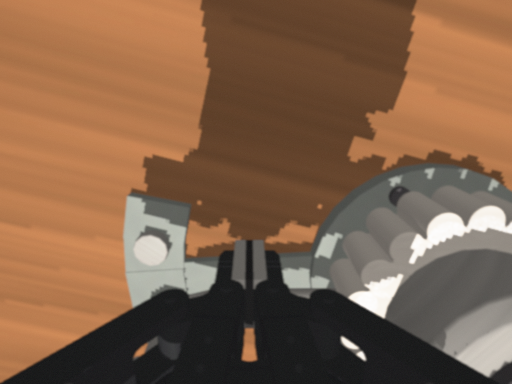

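The plug is at (150,250), beside the fingers; the arm is hidden under them. The network estimates the ring at 126°, in agreement with the contact model. Push to about 136°, then back off tangentially and lift.

```bash
python3 -m creep '[{"hand":0,"travel":[-0.05,0.3,0],"angular":[0,0,-2]},{"hand":0,"travel":[-0.1,0.6,0],"angular":[0,0,-4]},{"hand":0,"travel":[-0.15,0.9,0],"angular":[0,0,-6]},{"hand":0,"travel":[-0.15,1.2,0],"angular":[0,0,-8]},{"hand":0,"travel":[-0.15,1.6,0],"angular":[0,0,-10]},{"hand":0,"travel":[-0.15,1.6,0],"angular":[0,0,-10]},{"hand":0,"travel":[-0.15,1.6,0],"angular":[0,0,-10]},{"hand":0,"travel":[-0.1,0,0],"angular":[0,0,-5]},{"hand":0,"travel":[0,-1.5,0],"angular":[0,0,0]},{"hand":0,"travel":[0,-1.5,-4],"angular":[0,0,0]},{"hand":0,"travel":[0,-1.5,-9],"angular":[0,0,0]},{"hand":0,"travel":[0,-1.5,-14],"angular":[0,0,0]},{"hand":0,"travel":[0,-1.5,-18],"angular":[0,0,0]},{"hand":0,"travel":[0,-1.5,-18],"angular":[0,0,0]},{"hand":0,"travel":[0,-1.5,-18],"angular":[0,0,0]}]'
python3 - <<'E'
from look import *
rel()
for c in ('wrist','top'):
    w=shot(c,c+'6.png');spots(c,['pointer_tip','stand','pin_top'])
    t=ctrl.spot_point(c,'pointer_tip')
    if t: d=np.array(t[0]['at'][:2])-C; print('ring',np.degrees(np.arctan2(d[1],d[0]))%360-158.8)
E
```

```text
clock: 16.9
eef_pos: [564.4, -37.9, 201.0]
tool_rot: [3.134, 0.002, 1.826]
force: [0.3, 0.3, -0.9]
width: 0.0
now [564.4 -37.9 201. ] yaw 104.6 F [ 0.3  0.3 -0.9] w 0.0 t 16.9 q7 1.59
wrist pointer_tip [([628.0, -51.0, 30.0], 0.55)]
wrist stand [([571.0, 65.0, -3.0], 0.61)]
wrist pin_top [([642.0, -68.0, 54.0], 0.63)]
ring 138.2392407564356
top pointer_tip []
top stand [([571.0, 61.0, 3.0], 0.74)]
top pin_top []
```

View pics/wrist6.png

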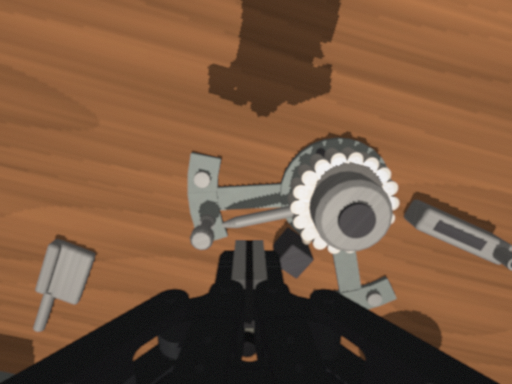

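The arm bar runs from (290,212) to its tip at (226,224). Extended, it passes through the pin shaft at about (205,228), the pin's position at arm height. So it points straight at the pin, with the ring estimated at 138°, consistent with the 140° click. One last check of the tray head and the others, then I hand in.

Run:
```python
from look import *
w=ctrl.get_image('wrist')
p=toplane(w,[[202,240]],55)[0];t=toplane(w,[[225,224]],31)[0];print('tip-pin',np.linalg.norm(p-t))
b=ctrl.get_image('side');spots('side',['head_right_mid','head_left_mid','tray','glue','notes'])
ctrl.finish_job()
```

```text
tip-pin 21.962747277081597
side head_right_mid [([463.0, -411.0, 21.0], 0.72)]
side head_left_mid []
side tray [([458.0, -415.0, 1.0], 0.7)]
side glue [([719.0, -0.0, 4.0], 0.66), ([574.0, 60.0, -2.0], 0.31)]
side notes [([329.0, -244.0, 1.0], 0.95), ([459.0, -411.0, 23.0], 0.16)]
the job is handed in; nothing more can be done
```

The job is done and handed in at about 17 s on the robot's clock; no verdict was reported.

The pin stands on the stand's -y side, in the 140° hole, so I took the right putter head and set it upright in the tray. I then pushed the pointer arm seven clicks round with shut fingers, backed off and lifted clear.

**Tray head:** it measured within about 5 mm of the tray's centre and 21 mm up, as it should when standing on its sole.

**Pointer arm:** tip to pin came out at about 22 mm in plan (20 when straight at it, limit 26), and the last ring estimate was 138°, consistent with the 140° click.

**Other things:** the glue bottle and notes were found where they started.

**What the checks missed:**
- In the last views, the top camera found neither the pointer tip nor the pin, so the pointer figures come from the wrist camera alone.
- The side camera did not find the left head. It shows in the last wrist picture, but I did not measure it; nothing was moved near it.
- I did not check the bowl, iron head or tap wrench again at the end.

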